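# Move the rosemary trolley along its track and lock its brake

### The arm

A 7-joint arm with a two-finger parallel gripper is mounted at the origin on the work surface. World frame = base frame: x ahead of the robot, y to its left, z up, the work surface at z = 0. Lengths are in m, angles in rad, forces in N, time in s.
With the tool pointing down it reaches from about 0.425 to 0.875 m from the base axis. Payload 4.7 kg.
Tool frame: the origin (TCP) lies at the very end of the fingers, on their centre line; the grasp point (between the pads) lies 19 mm behind it; z points along the fingers, y is the line along which they close (so a half turn about z gives the same grasp; the last joint's range is limited). The gripper opens to 85 mm and grips with 20 to 120 N. Pads are 22 mm wide; open, the fingers measure 114 mm over their backs; the gripper's body (76 mm by 85 mm) begins 54 mm behind the grasp point. The pads swing forward as they close: fully open they stand 13 mm farther back than shut.
Start: joints at [1.134, 0.321, -0.07, 1.45, 0.023, 1.371, -0.057], TCP at [0.283, -0.585, 0.231] pointing down, gripper open.
Joint ranges: [-2.86, 2.86], [-0.3, 2.09], [-1.38, 1.24], [0.06, 2.45], [-1.56, 4.7], [0.09, 2.05], [-2.69, 2.69]. Speed limits (rad/s): [2.57, 2.57, 3.14, 3.14, 3.14, 3.14, 3.14].

### API

Orientations are given as a rotation vector (axis times angle).
In Python, from bench import ctrl gives the robot as it stands. Calls block until the motion is done:
- ctrl.movep(position, orientation): joint-space move of the TCP to a pose.
- ctrl.move_linear(position, rotation=None, v=0.15, contact_N=None): straight line of the TCP; rotation=None keeps the orientation; v is the mean speed in m/s. With contact_N (N) it stops when the force on the tool has changed by that much, and returns True; else False.
- ctrl.goto_joints(angles): joint-space move.
- ctrl.ungrasp() and ctrl.clamp(force=None): open the fingers fully, or close them until they stop; force is the grip in N (None keeps the last).
- ctrl.sleep(seconds).
- ctrl.ik(position, orientation): joint angles nearest the present ones, or None.
- ctrl.grab_frame(name): name is "scene" or "top" or "wrist"; returns a dict with "img" (480x640x3 uint8, blue, green, red), "camera_matrix" (3x3 intrinsics, pixels), "R" (3x3) and "t" (3): a world point X has camera coordinates R X + t; the wrist camera has in their place "mount" (4x4, takes a point from camera to tool coordinates, whose origin is the TCP and whose axes are the flange's). Camera axes: x right, y down, z forward; pixel columns grow to the right and rows downward; lengths in m; the calibration is good to about 2 mm. A picture is of the moment at which its call begins: read the wrist's pose just before it. There is no depth.
A pose or a line that the arm cannot do raises ctrl.PlanningError and nothing moves.
- ctrl.finish_job(): hands the job in; it is judged then, once.
Readings, each from a call of its own:
- ctrl.read_clock(): time.
- ctrl.read_qpos(): joint angles.
- ctrl.read_qvel(): joint speeds.
- ctrl.read_joint_efforts(): joint torques, N m.
- ctrl.read_tcp_pos(): TCP position.
- ctrl.read_ee_rot(): TCP orientation.
- ctrl.read_contact_force(): force on the tool from outside, world axes, zero at the start.
- ctrl.read_ft_torque(): the same for the moment, N m.
- ctrl.read_opening(): finger opening in m.
- ctrl.read_finger_force(): force on a finger pad.
Only numpy, scipy, OpenCV 4.12 (cv2) and the standard library are available. Lean on these libraries where they do the work, as an engineer would, in place of code of your own. Each camera call takes 0.05 s, during which the arm holds its last target. There are 200 camera calls.

### The job

The rosemary pot stands on a little trolley that is braked at one end of its track on the sill. Flick the brake lever up to release it before the trolley moves, roll the trolley to the other half of the track, and there push the lever down and feel for the catch slot under the track's lip until the brake is locked again, the lever fully down. Leave the pot standing upright in its place on the trolley, do not disturb the cup, jar or pruner, and let go of everything.

Things in the scene. Friction and masses are not known exactly. Their poses are not given: they have to be found in the camera images.
- track: Fixed aluminium track, 540 mm long (y), x -34 to +76 mm, 40 mm high, 55 mm rubber stops at both ends. Origin on the sill; x towards the robot, y along the track to the end to go to (robot's right). Its far side, under a lip, has two slots for the brake tooth, 4 mm play either way: one at the start, one, hard to see, met at a trolley joint value between 0.14 and 0.235 (unknown, new each time)
- trolley (a joint): How far the trolley has rolled along the track's +y (m): 0 at the start, 0.26 at its limit. A wooden deck 200 mm long (along the track), 118 mm wide, top 60 mm above the sill. It cannot leave the track, rolls with about 3 N of drag (about 5 N with the brake tooth dragging), and cannot roll with the tooth in a slot
- push_board (a point): Middle of the outer face of the board across the trolley's -y end (90 mm wide, 8 mm thick, from deck height to 102 mm above the sill); this point is 85 mm above the sill, the face looks along the track's -y. Pushing here along +y rolls the trolley
- lever (a joint): Brake lever angle (rad): 0 fully down (locked, level), 0.9 up. A spring holds it at either end, tipping over at 0.45; takes about 5 N at the pedal. With no slot at the tooth it goes down only to about 0.32 and the spring keeps the tooth pressed on the track; roll the trolley on and, where tooth meets slot, the lever drops to 0 by itself and the trolley stops dead
- lever_hinge (a point): Middle of the lever's hinge, on the trolley's far side (away from the robot), 55 mm above the sill; the hinge axis runs along the track's y
- lever_pad (a point): Middle of the top of the lever's pedal pad, 66 mm from the hinge, away from the robot, when down; the steel pad is 32 mm by 44 mm (along y) and 8 mm thick, on a 26 mm wide arm. Nothing is below the pedal: when down, its underside is 51 mm above the sill
- lever_edge (a point): Middle of the pedal's free edge, 82 mm from the hinge, half way through its thickness: 55 mm above the sill when down, about 119 mm when up
- pot: White ceramic pot with rosemary, 106 mm wide at the rim, 80 mm at the foot, 100 mm high (plant to 230 mm), about 0.8 kg, loose between four low steel rails (12 mm high) on the far half of the trolley deck. Origin at the middle of its underside, z up
- cup: Stainless measuring cup, 72 mm wide, 62 mm high, handle at its +y; stands beyond the track's +y end, leave alone. Origin at the middle of its underside
- jar: Small glass jar with steel lid, 62 mm wide, 85 mm high; stands beyond the track's +y end, leave alone. Origin at the middle of its underside
- pruner: Aluminium pruner, 170 mm long, lying beyond the track's -y end, leave alone. Its x along its length
Mind the look-alikes: they are no part of the job. Of the things that look like the pot, the larger one is meant.

How it is judged:
By the outcome, as a careful person would: the job done as asked, in the order asked, and still so for the second after the job is handed in, with the robot touching nothing.
It also fails if it takes over 67 s, if anything falls off the work surface, if the arm or the gripper's body presses on something with over 40 N, if the wrist force passes 120 N, or if a joint passes its speed limit or range.

## Working session

There is one attempt and no reset: what is moved stays moved. The work goes in short steps, each a Python script; the robot and the scene stay as the last script left them, time stands still between calls to the robot, and variables do not carry over. Pictures are saved under pics/ and viewed, at most 12 in all, crops included, and the job is handed in when it is done.

```bash
mkdir -p pics; python3 - <<'E'
from bench import ctrl
import cv2,numpy as np
for n in("scene","top"):
    f=ctrl.grab_frame(n); cv2.imwrite(f"pics/{n}0.png",f["img"]); print(n,f["camera_matrix"].tolist(),np.round(f["R"],4).tolist(),np.round(f["t"],4).tolist())
print(ctrl.read_clock(),ctrl.read_tcp_pos(),ctrl.read_ee_rot())
E
```

```text
scene [[575.1113077407434, 0.0, 318.3813986664211], [0.0, 575.1113077407434, 238.65197109379824], [0.0, 0.0, 1.0]] [[-0.7929, 0.6094, -0.0013], [0.4872, 0.6325, -0.6021], [-0.3661, -0.4781, -0.7984]] [0.3384, -0.2026, 1.6316]
top [[552.3898027374021, 0.0, 323.6861553205373], [0.0, 552.3898027374021, 242.2168066237758], [0.0, 0.0, 1.0]] [[-0.0127, -0.9999, -0.0039], [-0.9899, 0.0131, -0.1411], [0.1412, 0.002, -0.99]] [0.0446, 0.4873, 1.1214]
0.1 [ 0.28291174 -0.58466462  0.23031209] [-3.06049904e+00 -7.01757626e-01  7.86549192e-04]
```

View pics/scene0.png

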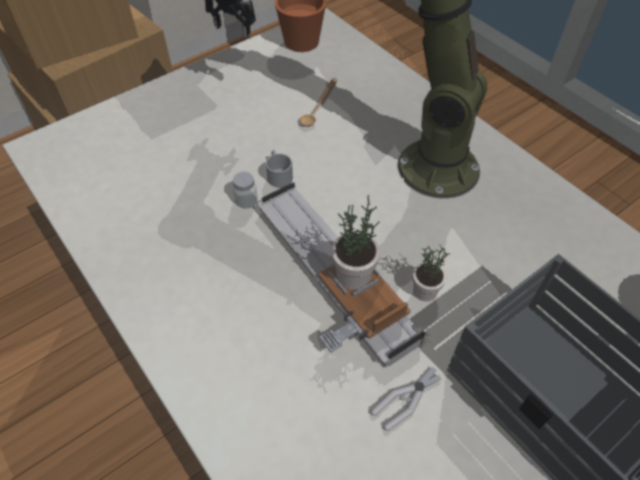

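View pics/top0.png

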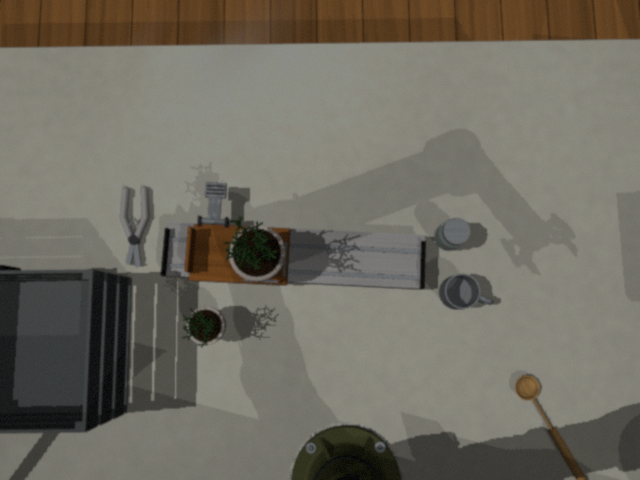

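The top view shows the track running from about (165,250) to (435,262). The trolley is at the left end, with the lever at (215,190) on the far side and the pot at (257,250). I'll zoom in to measure.

```bash
cat > h.py <<'E'
from bench import ctrl
import cv2,numpy as np
def ray(f,uv,z):
    R,t=np.array(f["R"]),np.array(f["t"]); C=-R.T@t
    d=R.T@np.linalg.solve(f["camera_matrix"],[uv[0],uv[1],1.]); return C+d*(z-C[2])/d[2]
def proj(f,X):
    p=f["camera_matrix"]@(np.array(f["R"])@np.array(X)+np.array(f["t"])); return p[:2]/p[2]
E
python3 - <<'E'
import cv2
t=cv2.imread("pics/top0.png"); cv2.imwrite("pics/topc.png",cv2.resize(t[165:305,150:310],None,fx=5,fy=4.2857*5/5*0+4.2,interpolation=cv2.INTER_CUBIC) if 0 else cv2.resize(t[170:290,150:310],None,fx=5,fy=5,interpolation=cv2.INTER_CUBIC))
s=cv2.imread("pics/scene0.png"); cv2.imwrite("pics/scc.png",cv2.resize(s[250:370,300:460],None,fx=5,fy=5,interpolation=cv2.INTER_CUBIC))
E
```

```text
(no output)
```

View pics/topc.png

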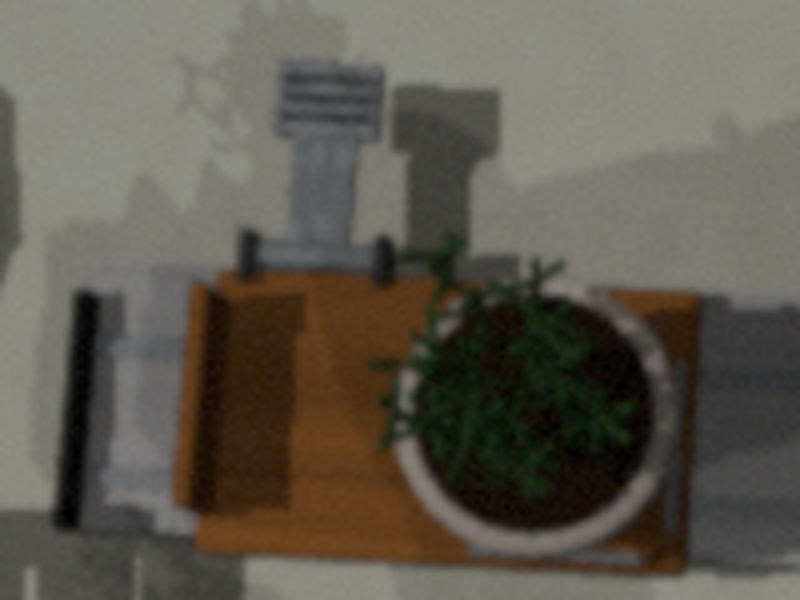

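View pics/scc.png

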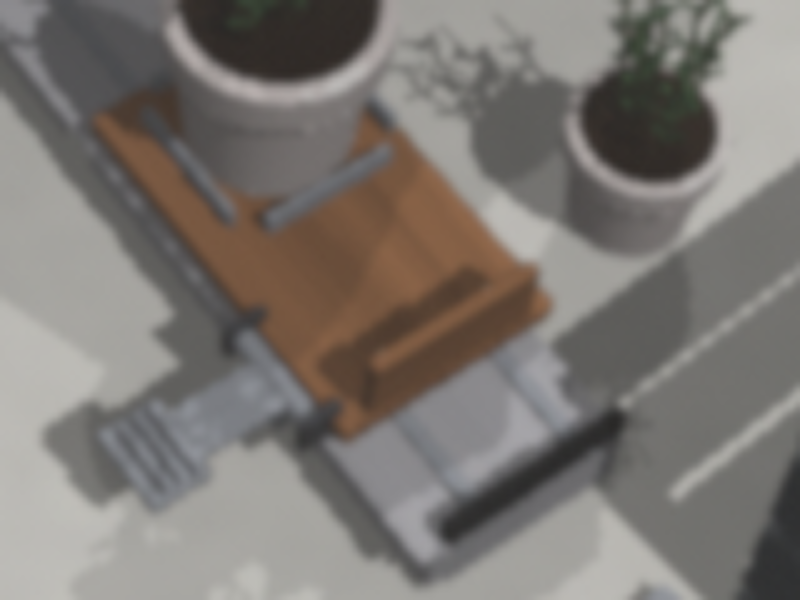

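The crops show the pedal pad with corners at crop (280,65) to (380,140), which is about full-image (215,190). The hinge is at crop (317,255), and the push-board top edge runs from (195,285) to (177,505). The lever is down. The pot's rim is centred at crop (535,415).

```bash
python3 - <<'E'
from h import *
f=ctrl.grab_frame("top"); np.set_printoptions(precision=4,suppress=True)
P={}
for n,c,z in [("pad00",(280,63),.059),("pad01",(385,67),.059),("pad11",(380,140),.059),("pad10",(275,136),.059),("hinge",(317,255),.06),
 ("dk00",(220,270),.06),("dk01",(700,293),.06),("dk11",(685,572),.06),("dk10",(197,552),.06),("bd0",(195,285),.102),("bd1",(177,505),.102),("rim",(535,415),.1+.06)]:
    P[n]=ray(f,(c[0]/5+150,c[1]/5+170),z); print(n,P[n])
print("stopL",ray(f,(166,228),.055),ray(f,(162,275),.055),"stopR",ray(f,(437,237),.055),ray(f,(434,288),.055))
a=P["dk01"]-P["dk00"];b=P["dk11"]-P["dk10"];print(np.degrees(np.arctan2(a[0],-a[1])),np.degrees(np.arctan2(b[0],-b[1])),np.linalg.norm(a),np.linalg.norm(b))
s=ctrl.grab_frame("scene")
for n in P: print(n,(proj(s,P[n])-[300,250])*5)
E
```

```text
pad00 [0.613  0.2816 0.059 ]
pad01 [0.6107 0.2378 0.059 ]
pad11 [0.5796 0.2395 0.059 ]
pad10 [0.5819 0.2831 0.059 ]
hinge [0.5313 0.2647 0.06  ]
dk00 [0.5256 0.3046 0.06  ]
dk01 [0.5134 0.107  0.06  ]
dk11 [0.3989 0.1136 0.06  ]
dk10 [0.4096 0.3115 0.06  ]
bd0 [0.5122 0.3043 0.102 ]
bd1 [0.4249 0.3094 0.102 ]
rim [0.4513 0.1622 0.16  ]
stopL [0.5189 0.3635 0.055 ] [0.4217 0.369  0.055 ] stopR [ 0.4927 -0.195   0.055 ] [ 0.3881 -0.1845  0.055 ]
-3.54471362552081 -3.0868096070549846 0.19793075864818702 0.19825832665811596
pad00 [148.1221 503.0629]
pad01 [ 89.8681 426.8759]
pad11 [148.4945 390.7262]
pad10 [207.0773 465.3232]
hinge [270.4082 370.356 ]
dk00 [339.3998 427.9089]
dk01 [ 84.4867 112.2803]
dk11 [281.6117   0.2461]
dk10 [547.2227 296.5073]
bd0 [369.7888 363.5846]
bd1 [530.0325 263.1154]
rim [272.5295  -3.1192]
```

Sizes check: pad 44×31 mm, deck 198×115 mm, and both cameras agree. Next I'll hover high above the lever and check that the arm clears the plant.

```bash
cat >> h.py <<'E'
from scipy.spatial.transform import Rotation as Ro
YT=np.array([-np.sin(np.radians(3.3)),-np.cos(np.radians(3.3)),0]); XT=np.array([YT[1],-YT[0],0])  # x towards robot
Z=np.array([0,0,1.])
HINGE=np.array([.5963,.2605,.055])+.066*XT
def rot(s=1,lean=0,nod=0):
    y=s*YT; R=np.column_stack([np.cross(y,-Z),y,-Z])
    return (Ro.from_rotvec(lean*XT)*Ro.from_rotvec(nod*YT)*Ro.from_matrix(R)).as_rotvec()
DOWN=rot()
def lev(th,r=.066,n=0.,j=0.):  # point on lever at angle th, trolley at j
    return HINGE+YT*j-XT*(r*np.cos(th)-n*np.sin(th))+Z*(r*np.sin(th)+n*np.cos(th))
def shot(n,cam="scene"):
    cv2.imwrite(f"pics/{n}.png",ctrl.grab_frame(cam)["img"])
E
python3 - <<'E'
from h import *
np.set_printoptions(precision=3,suppress=True)
print(XT,HINGE,lev(0))
for s in(1,-1): print(s,ctrl.ik(lev(0)+.345*Z,rot(s)),ctrl.ik(lev(0)-.022*Z,rot(s)))
ctrl.movep(lev(0)+.345*Z,DOWN); ctrl.move_linear(lev(0)+.12*Z,v=.2)
print(ctrl.read_clock(),ctrl.read_qpos(),ctrl.read_tcp_pos(),ctrl.read_contact_force()); shot("hov")
E
```

```text
[-0.998  0.058  0.   ] [0.53  0.264 0.055] [0.596 0.261 0.055]
1 [ 0.12   0.42  -0.872  1.113  0.322  1.74  -2.28 ] [ 0.13   0.614 -0.777  1.628  0.472  1.096 -2.404]
-1 [ 0.047  0.388 -0.744  1.116  0.263  1.728  0.897] [ 0.254  0.704 -0.974  1.624  0.625  1.155  0.641]
4.6833 [ 0.173  0.481 -0.843  1.498  0.364  1.324 -2.331] [0.597 0.261 0.176] [0.234 0.288 0.242]
```

View pics/hov.png

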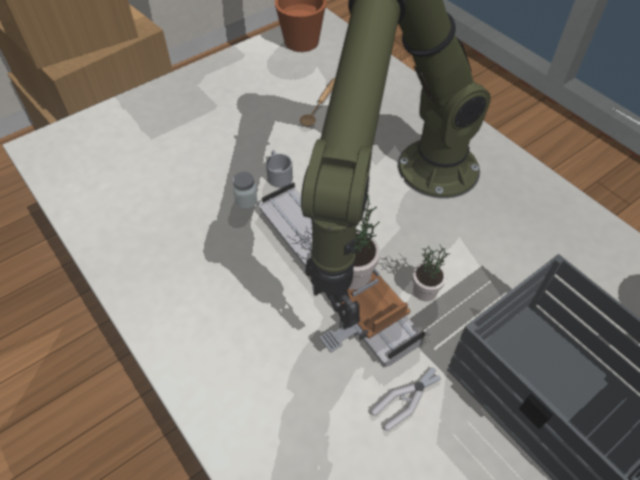

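```bash
python3 - <<'E'
from h import *
np.set_printoptions(precision=1,suppress=True)
s=ctrl.grab_frame("scene"); t=ctrl.grab_frame("top")
for z in (.176,.3,.4,.45,.5,.55,.6): print(z,proj(s,[.597,.261,z]),proj(t,[.597,.261,z]))
for z in (.06,.16,.29): print("pot",z,proj(s,[.4513,.1622,z]))
cv2.imwrite("pics/hovt.png",t["img"])
E
```

```text
0.176 [330.4 312.5] [203.4 175.3]
0.3 [331.4 278.5] [186.9 155.6]
0.4 [332.4 246. ] [169.9 135.4]
0.45 [333.  227.7] [159.8 123.3]
0.5 [333.6 207.8] [148.2 109.5]
0.55 [334.2 185.9] [134.9  93.7]
0.6 [335.  161.9] [119.5  75.3]
pot 0.06 [352.4 274.5]
pot 0.16 [354.5 249.4]
pot 0.29 [357.7 211.4]
```

View pics/hovt.png

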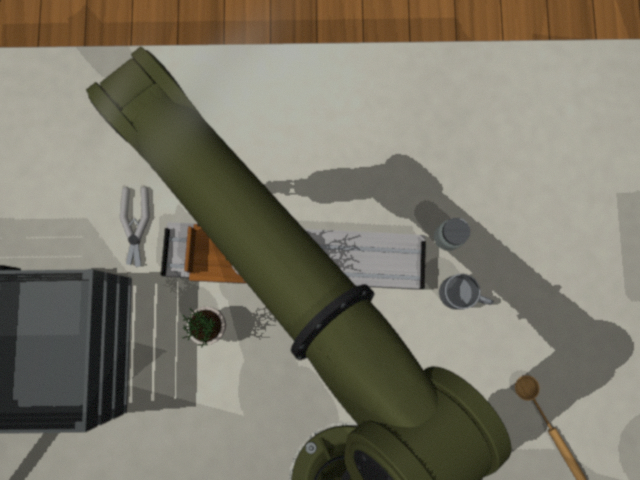

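The wrist sits about 0.35 m above the TCP and the forearm rises from there, so it clears the 0.29 m plant. Next step is to grip the pad sides and swing the lever up along its arc.

```bash
python3 - <<'E'
from h import *
np.set_printoptions(precision=3,suppress=True)
O=-.021*Z
hit=ctrl.move_linear(lev(0)+O,v=.12,contact_N=8)
print("hit",hit,ctrl.read_tcp_pos())
if not hit:
    ctrl.clamp(25); print("open",ctrl.read_opening(),ctrl.read_finger_force(),ctrl.read_contact_force())
    for th in np.arange(.12,.85,.12):
        ctrl.move_linear(lev(th)+O,v=.06); print(round(th,2),ctrl.read_contact_force(),ctrl.read_opening())
    shot("up")
print(ctrl.read_clock())
E
```

```text
hit False [0.597 0.261 0.035]
open 0.04343624632406257 29.19811338186264 [0.042 0.32  3.553]
0.12 [ 3.675  2.929 -6.645] 0.043683511730073774
0.24 [ 1.778  0.239 -5.642] 0.043522726707638335
0.36 [ 0.218 -2.37  -5.548] 0.04355157798477091
0.48 [-2.587 -1.326 -3.402] 0.043242786189226126
0.6 [-1.749 -1.431 -1.961] 0.04327784599544906
0.72 [-3.243 -0.635  0.109] 0.043495990015404405
0.84 [-2.669  0.049 -0.252] 0.043835178546094554
8.65
```

```bash
python3 - <<'E'
from h import *
np.set_printoptions(precision=3,suppress=True)
ctrl.ungrasp(); ctrl.sleep(.2)
ctrl.move_linear(lev(.84)+.1*Z,v=.2); shot("up2")
face=np.array([.4685,.307,.078])
ctrl.clamp(60)
A=face-.040*YT
ctrl.movep(A+.1*Z,DOWN); ctrl.move_linear(A,v=.15)
ctrl.sleep(.2); print(ctrl.read_contact_force(),ctrl.read_clock())
hit=ctrl.move_linear(face-.004*YT,v=.03,contact_N=2.2)
p=ctrl.read_tcp_pos(); print(hit,p,"gap to face",(face-p)@YT,ctrl.read_contact_force(),ctrl.read_clock()); shot("c")
a=cv2.imread("pics/up2.png")[180:380,270:470];b=cv2.imread("pics/c.png")[180:380,270:470]
cv2.imwrite("pics/v1.png",cv2.resize(np.hstack([a,b]),None,fx=2,fy=2,interpolation=cv2.INTER_CUBIC))
E
```

```text
[ 1.388 -0.214 -1.018] 12.5417
True [0.469 0.322 0.077] gap to face 0.01474309400383984 [ 0.109 -0.551  0.333] 13.35
```

View pics/v1.png

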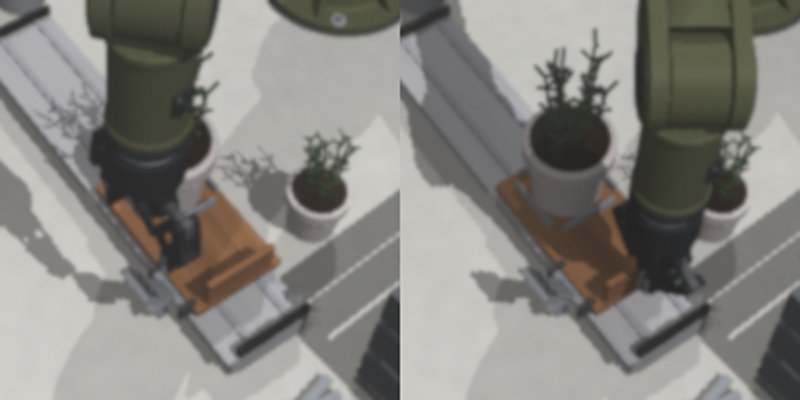

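Lever up confirmed in both halves of the picture (pedal raised near (150,290)). The contact gap is 14.7 mm, as expected. Now roll to about 0.133 and push the lever down.

```bash
python3 - <<'E'
from h import *
np.set_printoptions(precision=3,suppress=True)
p=np.array([.4685,.307,.078])-.0145*YT
J=.133
ctrl.move_linear(p+J*YT,v=.05); e=ctrl.read_tcp_pos()
print(e,"j",(e-p)@YT,ctrl.read_contact_force(),ctrl.read_clock()); ctrl.sleep(.3); shot("r1","top")
ctrl.move_linear(p+(J-.03)*YT,v=.1); ctrl.move_linear(p+(J-.03)*YT+.12*Z,v=.2)
H=HINGE+J*YT-.050*XT; H[2]=0
ctrl.movep(H+.18*Z,DOWN); ctrl.move_linear(H+.13*Z,v=.12); ctrl.sleep(.2)
hit=ctrl.move_linear(H+.079*Z,v=.03,contact_N=15)
print(hit,ctrl.read_tcp_pos(),ctrl.read_contact_force(),ctrl.read_clock())
ctrl.move_linear(H+.2*Z,v=.2)
A=p+(J-.03)*YT
ctrl.movep(A+.1*Z,DOWN); print(ctrl.read_clock()); shot("r2")
t=cv2.imread("pics/r1.png")[150:350,110:450]; s=cv2.imread("pics/r2.png")[150:350,210:450]
cv2.imwrite("pics/v2.png",cv2.resize(s,None,fx=3,fy=3,interpolation=cv2.INTER_CUBIC))
E
```

```text
[0.462 0.189 0.078] j 0.13296680466905728 [-1.124  2.46  -0.661] 16.2333
True [0.578 0.128 0.117] [-0.424 -0.527  4.79 ] 19.95
21.1417
```

View pics/v2.png

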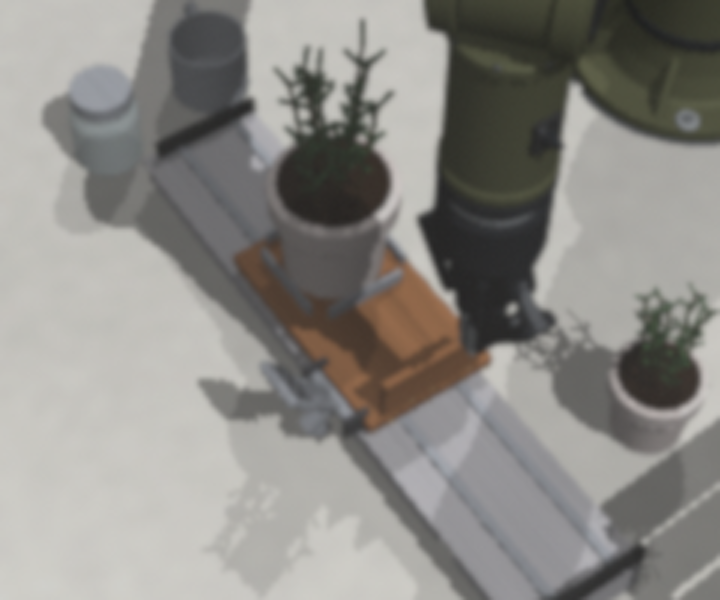

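The trolley has rolled, the pot is upright, but the lever is still up: the 15 N threshold tripped on first contact. Retrying with a higher threshold.

```bash
python3 - <<'E'
from h import *
np.set_printoptions(precision=3,suppress=True)
p=np.array([.4685,.307,.078])-.0145*YT; J=.133
H=HINGE+J*YT-.050*XT; H[2]=0
ctrl.movep(H+.18*Z,DOWN); ctrl.move_linear(H+.124*Z,v=.12); ctrl.sleep(.2)
for z in (.115,.107,.099,.092,.086,.081):
    hit=ctrl.move_linear(H+z*Z,v=.02,contact_N=30)
    print(z,hit,ctrl.read_tcp_pos()[2],ctrl.read_contact_force(),ctrl.read_clock())
    if hit: break
ctrl.move_linear(H+.2*Z,v=.2)
ctrl.movep(p+(J-.03)*YT+.1*Z,DOWN); shot("r3")
s=cv2.imread("pics/r3.png")[150:350,210:450]
cv2.imwrite("pics/v3.png",cv2.resize(s,None,fx=3,fy=3,interpolation=cv2.INTER_CUBIC))
E
```

```text
0.115 False 0.11810432129415455 [ 4.026 -0.748  9.765] 23.2333
0.107 False 0.11314933625690807 [10.175 -1.966 15.197] 23.7833
0.099 False 0.0991493058295777 [ 0.654 -0.123  3.034] 24.3333
0.092 False 0.09121434500219656 [ 0.593 -0.451 -0.628] 24.8333
0.086 False 0.0858065424280756 [-0.765 -0.55   0.414] 25.2833
0.081 False 0.08082881730814138 [ 0.755 -0.241  0.137] 25.6833
```

View pics/v3.png

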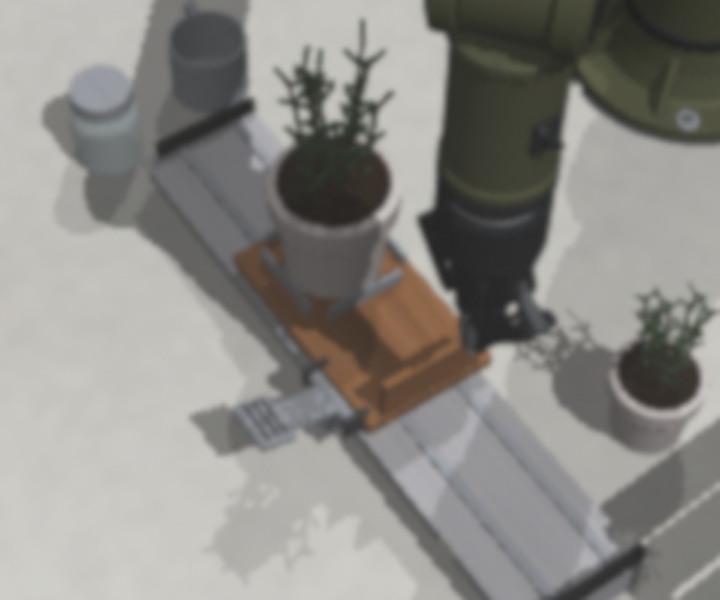

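The lever is now down on the track (pedal at about (262,420) in the crop). I'll roll on until the trolley stops dead.

```bash
python3 - <<'E'
from h import *
np.set_printoptions(precision=3,suppress=True)
p=np.array([.4685,.307,.078])-.0145*YT; J=.133
ctrl.move_linear(p+(J-.03)*YT,v=.15); ctrl.move_linear(p+(J-.004)*YT,v=.08); ctrl.sleep(.2)
hit=ctrl.move_linear(p+.243*YT,v=.025,contact_N=16)
e=ctrl.read_tcp_pos(); print(hit,"j",(e-p)@YT,ctrl.read_contact_force(),ctrl.read_clock())
f=ctrl.grab_frame("top"); j=(e-p)@YT
for th in(0,.32): print(th,proj(f,lev(th,.082,0,j)))
shot("r4"); cv2.imwrite("pics/r4t.png",f["img"])
s=cv2.imread("pics/r4.png")[150:350,210:450]; 
cv2.imwrite("pics/v4.png",np.vstack([cv2.resize(s,(480,400)),cv2.resize(f["img"][170:270,250:490],(480,200))]))
sc=ctrl.grab_frame("scene")
for th in(0,.32): print(th,(proj(sc,lev(th,.082,0,j))-[210,150])*2)
E
```

```text
True j 0.17640488128666626 [1.171 2.215 0.395] 30.8667
0 [301.268 186.873]
0.32 [300.607 185.823]
0 [140.354 272.958]
0.32 [142.228 259.058]
```

View pics/v4.png

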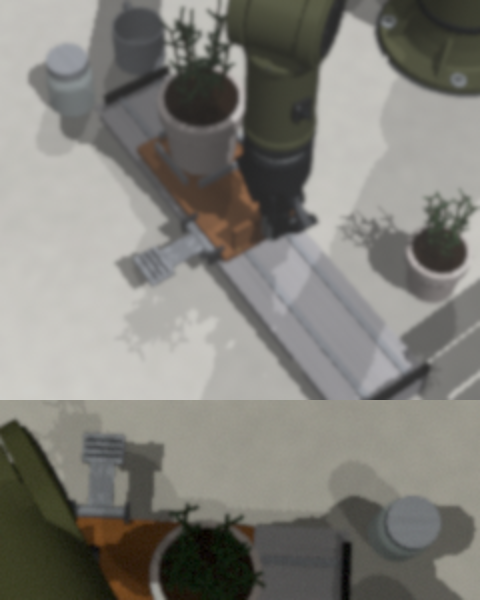

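The trolley stopped dead at j≈0.176. The pedal edge in the picture, at about (141,268), fits the level position (140,273) better than 0.32 (142,259). I'll confirm by touching the pad, which should be at z≈0.059, and then re-check against the board.

```bash
python3 - <<'E'
from h import *
np.set_printoptions(precision=3,suppress=True)
p=np.array([.4685,.307,.078])-.0145*YT; J=.1764
hit=ctrl.move_linear(p+(J+.008)*YT,v=.02,contact_N=14)
print(hit,"j",(ctrl.read_tcp_pos()-p)@YT,ctrl.read_contact_force())
ctrl.move_linear(p+(J-.03)*YT,v=.1); ctrl.move_linear(p+(J-.03)*YT+.12*Z,v=.2)
P=lev(0,.066,0,J); P[2]=0
ctrl.movep(P+.17*Z,DOWN); ctrl.move_linear(P+.095*Z,v=.15); ctrl.sleep(.2)
hit=ctrl.move_linear(P+.050*Z,v=.02,contact_N=10)
print(hit,ctrl.read_tcp_pos(),ctrl.read_contact_force(),ctrl.read_clock())
ctrl.move_linear(P+.35*Z,v=.2); ctrl.ungrasp()
ctrl.movep([.45,-.45,.35],DOWN) if ctrl.ik([.45,-.45,.35],DOWN) is not None else None
print(ctrl.read_clock()); shot("end")
s=cv2.imread("pics/end.png")[130:370,180:480]; cv2.imwrite("pics/v5.png",cv2.resize(s,(750,600),interpolation=cv2.INTER_CUBIC))
sc=ctrl.grab_frame("scene")
for th in(0,.32): print(th,(proj(sc,lev(th,.082,.004,J))-[180,130])*2.5)
E
```

```text
True j 0.17619846845472137 [0.387 2.287 0.155]
True [0.586 0.084 0.059] [-0.856  0.566  6.406] 35.7167
40.1
0 [250.209 388.874]
0.32 [253.742 370.889]
```

View pics/v5.png

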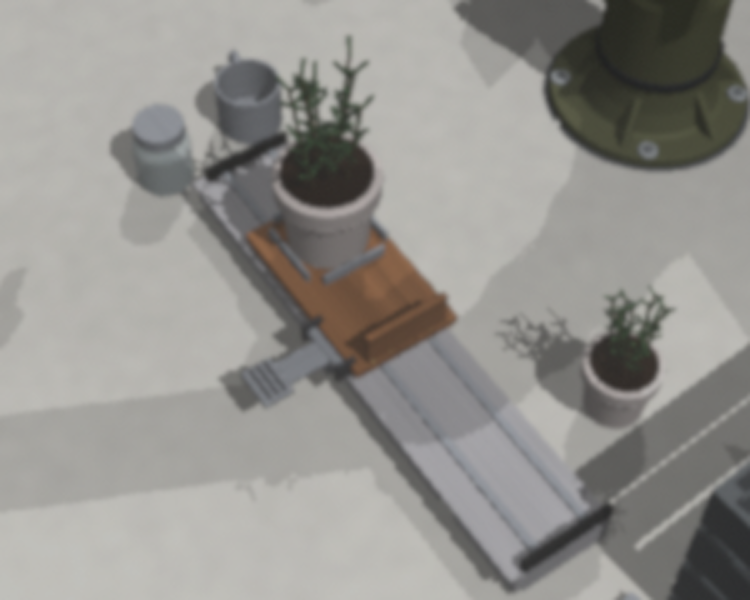

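The pad was touched at z = 0.059, so the lever is level. The pot stands upright between its rails, the cup and jar are where they were, and the robot is clear of everything. Handing in.

```bash
python3 -c "
from bench import ctrl
print(ctrl.finish_job())"
```

```text
the job is handed in; nothing more can be done
None
```

I handed the job in at about 40 s: the brake was released first, the trolley rolled to about 0.176 and locked there with the lever level (pad touched at 59 mm), the pot is upright in its rails, and the robot is touching nothing.

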